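Close and latch the filter hatch of the bench air cleaner

ROBOT

A 6-joint arm with a two-finger parallel gripper is mounted at the origin on the work surface. World frame = base frame: x ahead of the robot, y to its left, z up, the work surface at z = 0. Lengths are in m, angles in rad, forces in N, time in s.
With the tool pointing down it reaches from about 0.35 to 0.775 m from the base axis. Payload 5.5 kg.
Tool frame: the origin (TCP) lies between the finger pads; the fingertips stand 8 mm ahead of it and the grasp point (between the pads) lies 11 mm behind it; z points along the fingers, y is the line along which they close (so a half turn about z gives the same grasp; the last joint's range is limited). The gripper opens to 85 mm and grips with 20 to 120 N. Pads are 22 mm wide; open, the fingers measure 114 mm over their backs; the gripper's body (76 mm by 85 mm) begins 54 mm behind the grasp point. The pads swing forward as they close: fully open they stand 13 mm farther back than shut.
Start: joints at [-1.32, 0.313, 0.046, 1.304, 0, 1.431], TCP at [0.219, -0.532, 0.239] pointing down, gripper open.
Joint ranges: [-2.76, 2.76], [-0.86, 1.69], [-1.03, 1.26], [-2.2, 2.34], [-1.47, 1.5], [-3.14, 3.14]. Speed limits (rad/s): [2.57, 2.57, 3.14, 3.14, 3.14, 3.14].

INTERFACE

Orientations are given as a unit quaternion [w, x, y, z].
In Python, from workcell import status, vision, job gives the robot as it stands. The module is installed in compiled form; this text tells all that it offers.
- The arm moves only by the tool apply_moves, never from a script. Its argument "moves" is one flat list of numbers, 6 for each row, row after row: the shift along the world's x, y, z in units of 25 mm (1.0 is 25 mm), then the turn, a rotation vector about the world's x, y, z in rad. In form: [x, y, z, rx, ry, rz, x, y, z, rx, ry, rz, ...]. A call has 1 to 20 rows; each row is the pose to reach, as a shift and turn from the pose commanded when the call began; what a row does not reach only later rows make up. A row lasts 1/12 s, in which the tool goes at most 41.7 mm and 7.16 degrees, less where a joint would pass 70% of its speed; a pose out of reach is approached as far as the arm can. A call with a gripper value outside its range is refused whole. "claw" is the opening in per cent of the stroke, from 0 (shut) to 100 (fully open), set as the call begins (left out, the last holds). The fingers move at their own pace and stop on an object; "newtons" is the grip in N (left out, the last holds). Time passes only in rows, so rows that repeat a pose let the fingers close. It gives the time, the measured TCP pose, the force, the opening and the grip force at its end, in the units of the state.
- status.get_state(): the state, without advancing time (a new reading comes with each control period).
- vision.read_camera(name): name is "side" or "top" or "wrist"; returns a dict with "image" (480x640x3 uint8, blue, green, red), "camera_matrix" (3x3 intrinsics, pixels), "camera_from_world" (4x4, takes a point from world to camera coordinates). Camera axes: x right, y down, z forward; pixel columns grow to the right and rows downward; lengths in m; the calibration is good to about 2 mm. A picture is of the moment at which its call begins. There is no depth.
- job.hand_in(): hands the job in; it is judged then, once.
The state is a dict: "clock": time; "joint_pos": joint angles; "qvel": joint speeds; "tau": joint torques, N m; "tcp_pos": TCP position; "orientation": TCP orientation; "wrist_force": force on the tool from outside, world axes, zero at the start; "ft_torque": the same for the moment, N m; "finger_gap": finger opening in m; "grip_force": force on a finger pad.
Only numpy, scipy, OpenCV 4.12 (cv2) and the standard library are available. Lean on these libraries where they do the work, as an engineer would, in place of code of your own. Each camera call takes 0.05 s, during which the arm holds its last target. There are 200 camera calls.

TASK

The new filter is in the bench air cleaner: swing its hatch down, hold it pressed onto its gasket, and turn the wing knob clockwise until the hidden tongue swings behind the frame edge and draws the hatch snugly home, with no play left. Stop when it is snug: do not force the tongue or crush the hatch. Then let go, leaving the hatch latched flush and everything else on the counter where it stands.

Things in the scene. Friction and masses are not known exactly. Their poses are not given: they have to be found in the camera images.
- unit: White sheet-metal air cleaner, 280 mm deep (x) by 300 mm wide (y), fixed, turned up to 0.3 rad. Origin: centre of its underside; x points from its louvred front (robot side) to its back, z up. Flat deck 140 mm up with the filter opening; the near edge of that opening (frame edge) is at unit x = -92 mm. The hatch's hinge line runs along y at unit x = +100 mm, z = 140 mm.
- hatch (a joint): Hinge of the grey-blue sheet hatch. 0 rad: shut, rim on the hard deck, top face 12 mm above the deck; grows as the free (near) edge swings up; starts at 0.35 to 0.95. The stiff hinge (0.6 N m) holds the 0.35 kg lid where it is left. Below 0.042 rad (7 mm at the knob) the foam gasket resists: about 14 N down at the knob seats the rim. Let go unlatched it springs up to about 0.025 rad.
- hatch_edge (a point): A point on the hatch's top (outer) face, 195 mm from the hinge line and 20 mm short of the free edge, in the middle of its 200 mm width; a fair place to push, also up to 80 mm to either side of it. The lid is 215 mm long from the hinge line. Moving it against the hinge takes up to 6 N here.
- knob_grip (a point): Centre of the wing of the black wing knob: a bar 54 mm long, 12 mm thick, 26 mm high (14 to 40 mm above the hatch's top face, this point 27 mm above it) on a round boss 30 mm across. Middle of the hatch's width, 168 mm from the hinge line (unit x = -68 mm when shut). Grip the wing across its 12 mm.
- knob (a joint): Turn of the wing knob on the hatch, rad, growing clockwise seen from above. At 0 the wing lies along the unit's y, its red-marked end and the tongue under it pointing to unit -y; at 1.57 they point to the front, unit -x. Starts at 0.15 to 0.35, tongue clear of the frame; end stop at 1.75. Free turning takes about 0.2 N m; it stays where it is left and locks itself by friction.
- tongue: Steel cam tongue on the knob's shaft under the hatch, below the red-marked wing end and swinging with it. Origin on the shaft, 36 mm below the hatch's top face. With the rim pressed onto the deck the tongue passes under the frame edge at about 0.5 rad of knob turn; with the hatch up on its gasket it jams against the edge instead.
- tongue_tip (a point): Outer end of the tongue, 46 mm from the shaft. Past the edge it slides under a ramped keeper plate, shimmed unseen +-2.5 mm, so it comes tight anywhere from 0.72 to 1.3 rad of knob turn. From there each 0.1 rad adds 30 to 40 N to its load, and each newton 0.015 to 0.02 N m to the knob's torque. Snug: 12 to 35 N, 0.25 to 0.5 N m above free turning; over 50 N it is forced.
- old_filter: Bystander: used pleated filter cartridge, 150 x 150 x 50 mm, left of the unit. Origin: centre of its underside.
- screwdriver: Bystander: screwdriver lying right of the unit. Origin at its underside.
- amber_bottle: Bystander: amber bottle, 60 mm across, 130 mm high. Origin: centre of its underside.
- pill_jar: Bystander: white jar with blue lid, 54 mm across, 85 mm high. Origin: centre of its underside.
- glove_box: Bystander: blue box of gloves, 120 x 235 x 75 mm. Origin: centre of its underside.
- pen_cup: Bystander: grey plastic beaker, 72 mm across, 100 mm high. Origin: centre of its underside.
- kidney_tray: Bystander: flat steel tray, 100 x 200 x 30 mm. Origin: centre of its underside.

How it is judged:
On the way, in this order (a step that is already met when the one before it is completed fails the run):
1. the hatch is swung down onto its gasket (value of joint hatch below 0.05 rad), for 0.2 s.
2. with the hatch pressed home, the tongue is swung behind the frame edge (value of joint hatch below 0.01 rad and x of tongue_tip in the frame of unit below -0.096 m), for 0.2 s.
At the end, for the whole second after the job is handed in: The hatch stays flush by its latch alone: opened less than 0.0045 rad (rim gap under 1 mm at the free edge), the tongue's tip at least 4 mm behind the frame edge and bearing on the keeper with more than 9 N (snug, no play), hatch and knob at rest (value of joint hatch below 0.0045 rad and x of tongue_tip in the frame of unit below -0.096 m and contact force between tongue and anything else above 9 N and velocity of joint hatch below 0.02 rad/s and velocity of joint knob below 0.05 rad/s); the robot touches nothing.
It fails at once if the tongue is forced (more than 50 N on it) (contact force between tongue and anything else above 50 N).
It fails at once if the hatch is crushed onto its frame and gasket (more than 80 N) (contact force between hatch and unit above 80 N).
It fails at once if a bystander is moved more than 30 mm (distance of any of old_filter, screwdriver, amber_bottle, pill_jar, glove_box, pen_cup, kidney_tray from where it was at the start of the episode above 0.03 m).
It also fails if it takes over 64 s, if anything falls off the work surface, if the arm or the gripper's body presses on something with over 40 N, if the wrist force passes 120 N, or if a joint passes its speed limit or range.

## Working session

There is one attempt and no reset: what is moved stays moved. The work goes in short steps, Python scripts to look and compute and a tool call to move; the robot and the scene stay as the last step left them, time stands still between calls to the robot, and variables do not carry over. Pictures are saved under pics/ and viewed, at most 10 in all, crops included, and the job is handed in when it is done.

Besides the shell and the picture viewer there is one more tool, called after "Request:" as name(argument=value, ...) on one line, values as JSON. apply_moves: Moves the arm, as the interface text tells. Its arguments: {"type":"object","properties":{"moves":{"type":"array","items":{"type":"number"}},"claw":{"type":"number"},"newtons":{"type":"number"}},"required":["moves"]}

```bash
mkdir -p pics
python3 - <<'E'
from workcell import status, vision
import cv2,numpy as np,pickle
d={}
for n in("side","top"):
    r=vision.read_camera(n);cv2.imwrite(f"pics/{n}0.png",r["image"]);d[n]=(r["camera_matrix"],r["camera_from_world"])
    print(n,np.round(r["camera_matrix"],1).tolist(),np.round(r["camera_from_world"],3).tolist())
pickle.dump(d,open("cal.pkl","wb"))
s=status.get_state();print(s)
E
```

```text
side [[554.2, 0.0, 326.6], [0.0, 554.2, 235.7], [0.0, 0.0, 1.0]] [[-0.954, -0.3, 0.002, 0.485], [-0.213, 0.671, -0.71, 0.182], [0.212, -0.678, -0.704, 1.328], [0.0, 0.0, 0.0, 1.0]]
top [[575.4, 0.0, 320.0], [0.0, 575.4, 240.5], [0.0, 0.0, 1.0]] [[0.027, -1.0, 0.007, -0.007], [-0.992, -0.028, -0.125, 0.534], [0.126, -0.004, -0.992, 1.623], [0.0, 0.0, 0.0, 1.0]]
{'clock': 0.1, 'joint_pos': array([-1.31956999e+00,  3.13926387e-01,  4.50873079e-02,  1.30362546e+00,
       -3.28726616e-05,  1.43121181e+00]), 'qvel': array([-0.00073422, -0.00209119,  0.00401165, -0.00058088,  0.00034817,
        0.00059648]), 'tau': array([ 2.57321371e-03, -4.81725097e+01,  2.99244064e+01,  1.28087652e-02,
       -1.20977970e-04, -1.85231090e-05]), 'tcp_pos': array([ 0.21891516, -0.53120237,  0.23849527]), 'orientation': array([-8.31888055e-04,  9.80968687e-01,  1.94164207e-01, -6.29470047e-05]), 'wrist_force': array([-0.36624238,  0.65667169, -0.54476231]), 'ft_torque': array([ 0.027581  , -0.01360548, -0.00270973]), 'grip_force': 0.0, 'finger_gap': 0.08513871560987679}
```

View pics/top0.png

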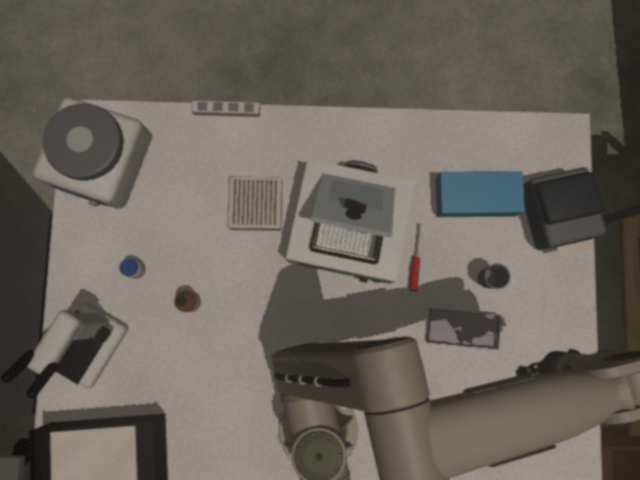

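View pics/side0.png

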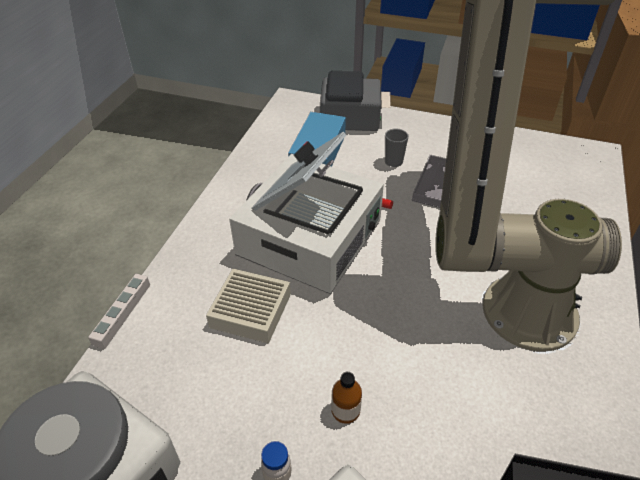

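The top view shows the unit at about (350,220) with its hatch raised and the knob at (353,208). The side view shows the hatch steeply open. I'll enlarge both.

Run:
```python
import cv2
a=cv2.imread("pics/top0.png")[150:290,275:425];b=cv2.imread("pics/side0.png")[120:295,220:395]
cv2.imwrite("pics/c1.png",cv2.resize(a,None,fx=4,fy=4,interpolation=cv2.INTER_CUBIC))
cv2.imwrite("pics/c2.png",cv2.resize(b,None,fx=3.4,fy=3.4,interpolation=cv2.INTER_CUBIC))
```

```text
(no output)
```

View pics/c1.png

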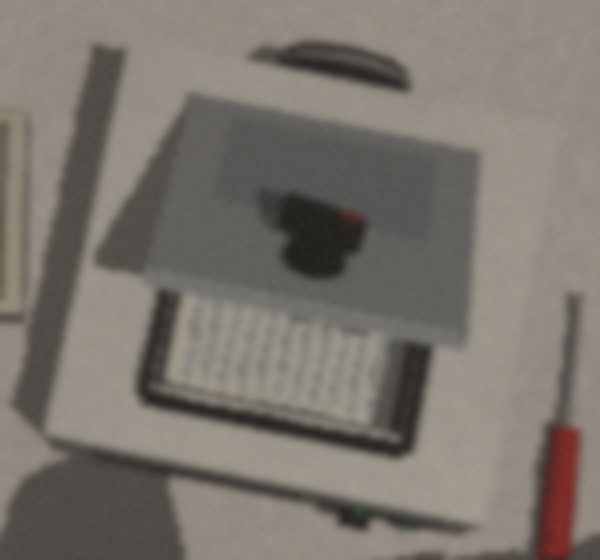

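View pics/c2.png

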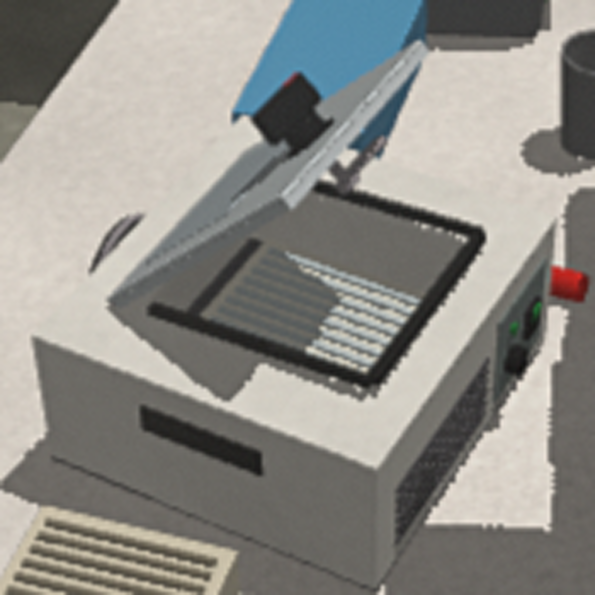

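Deck corners, side crop: (377,468), (558,215), (33,337). Top crop: (48,438), (478,528), (128,48). Lid free corners, side: (285,200), (424,40). Top: (148,275), (466,338). I'll fit unit pose and hatch angle from these.

```bash
cat > h.py <<'E'
import pickle,numpy as np
from scipy.optimize import least_squares
d=pickle.load(open("cal.pkl","rb"))
def proj(n,p):
    K,T=d[n];c=T[:3,:3]@p+T[:3,3];q=K@c;return q[:2]/q[2]
def U(p,u):  # unit->world
    x,y,a=p[:3];c,s=np.cos(a),np.sin(a);return np.array([x+c*u[0]-s*u[1],y+s*u[0]+c*u[1],u[2]])
def H(p,l,y,h,t=None): # hatch point: l from hinge, height above deck plane
    t=p[3] if t is None else t
    return U(p,[.1-l*np.cos(t)-h*np.sin(t)*-1*1,y,.14+l*np.sin(t)+h*np.cos(t)])
E
cat > fit.py <<'E'
from h import *
S=lambda a,b:np.array([220+a/3.4,120+b/3.4]);T=lambda a,b:np.array([275+a/4,150+b/4])
dk=[("side",(-.14,.15,.14),S(377,468)),("side",(-.14,-.15,.14),S(558,215)),("side",(.14,.15,.14),S(33,337)),
("top",(-.14,.15,.14),T(48,438)),("top",(-.14,-.15,.14),T(478,528)),("top",(.14,.15,.14),T(128,48))]
ht=[("side",.215,.1,S(285,202)),("side",.215,-.1,S(424,40)),("top",.215,.1,T(148,275)),("top",.215,-.1,T(466,338)),("side",0,.1,S(110,298)),("top",0,.1,T(190,93)),("top",0,-.1,T(480,152))]
def r(p):
    o=[proj(n,U(p,u))-m for n,u,m in dk]+[proj(n,H(p,l,y,.012))-m for n,l,y,m in ht];return np.concatenate(o)
s=least_squares(r,[.6,0,-.1,.8],loss="soft_l1");print(s.x,np.round(r(s.x).reshape(-1,2),1).tolist())
p=s.x;np.save("p.npy",p)
print("edge",H(p,.195,0,.012),"shut",H(p,.195,0,.012,0),"knob shut",H(p,.168,0,.039,0), "knob now",H(p,.168,0,.039))
for y in(-.08,.08):print(y,[np.round(H(p,.195,y,.012,t),3).tolist() for t in (p[3],.05,0)])
E
python3 fit.py
```

```text
[ 0.57768678 -0.07335734 -0.17489502  0.77905534] [[0.6, -0.1], [-0.3, -0.1], [-0.3, -0.6], [-1.2, 0.2], [1.2, 0.2], [0.0, -2.1], [-0.1, -1.4], [-0.6, 0.0], [-1.3, 0.5], [0.3, 1.3], [-1.2, 0.2], [0.1, 0.6], [-0.1, 0.4]]
edge [ 0.54782307 -0.06808042  0.2855474 ] shut [ 0.48413602 -0.05682689  0.152     ] knob shut [ 0.51072413 -0.06152502  0.179     ] knob now [ 0.58542358 -0.07472444  0.28578959]
-0.08 [[0.534, -0.147, 0.286], [0.471, -0.136, 0.162], [0.47, -0.136, 0.152]]
0.08 [[0.562, 0.011, 0.286], [0.499, 0.022, 0.162], [0.498, 0.022, 0.152]]
```

Request:
apply_moves(moves=[0, 0, 2, 0, 0, 0, 0, 0, 4, 0, 0, 0.2, 12.7, 16.2, 4, 0, 0, 1.9, 12.7, 16.2, 4, 0, 0, 1.9, 12.7, 16.2, 4, 0, 0, 1.9, 12.7, 16.2, 4, 0, 0, 1.9, 12.7, 16.2, 4, 0, 0, 1.9, 12.7, 16.2, 4, 0, 0, 1.9, 12.7, 16.2, 4, 0, 0, 1.9, 12.7, 16.2, 4, 0, 0, 1.9, 12.7, 16.2, 4, 0, 0, 1.9, 12.7, 16.2, 4, 0, 0, 1.9, 12.7, 16.2, 4, 0, 0, 1.9, 12.7, 16.2, 4, 0, 0, 1.9, 12.7, 16.2, 4, 0, 0, 1.9, 12.7, 16.2, 4, 0, 0, 1.9, 12.7, 16.2, 4, 0, 0, 1.9, 12.7, 16.2, 4, 0, 0, 1.9, 12.7, 16.2, 4, 0, 0, 1.9], claw=0)

```text
clock: 1.68
tcp_pos: [0.5364, -0.1265, 0.3389]
orientation: [-0.0, 0.413, 0.911, -0.0]
wrist_force: [-0.2, 0.1, 0.2]
finger_gap: 0.0
grip_force: 0.0
```

Run:
```python
from h import *
from workcell import status
s=status.get_state();print(s["tcp_pos"],s["orientation"],s["joint_pos"],s["wrist_force"],s["finger_gap"])
p=np.load("p.npy")
for t in (.78,.7,.6,.5,.4,.3,.2,.1,.04,.02):
    q=H(p,.195,-.06,.012,t)+[0,0,.008];print(t,np.round((q-s["tcp_pos"])/.025,2))
```

```text
[ 0.53643029 -0.12652209  0.33890428] [-4.11688467e-04  4.13082831e-01  9.10693365e-01 -1.19960341e-06] [-3.77312165e-01  2.61641375e-01  2.17681218e-01  1.52765869e+00
  3.75418859e-05  4.74361138e-01] [-0.16662979  0.13057861  0.22992005] 3.7825319073690294e-06
0.78 [ 0.04 -0.03 -1.81]
0.7 [-0.4   0.05 -2.24]
0.6 [-0.9   0.14 -2.84]
0.5 [-1.34  0.22 -3.48]
0.4 [-1.72  0.28 -4.16]
0.3 [-2.03  0.34 -4.87]
0.2 [-2.26  0.38 -5.62]
0.1 [-2.42  0.41 -6.38]
0.04 [-2.48  0.42 -6.84]
0.02 [-2.5   0.42 -7.  ]
```

Request:
apply_moves(moves=[0, 0, -1, 0, 0, 0, 0, 0, -1.8, 0, 0, 0, -0.4, 0.05, -2.25, 0, 0, 0, -0.9, 0.15, -2.85, 0, 0, 0, -1.35, 0.2, -3.5, 0, 0, 0, -1.7, 0.3, -4.15, 0, 0, 0, -2.05, 0.35, -4.9, 0, 0, 0, -2.25, 0.4, -5.6, 0, 0, 0, -2.4, 0.4, -6.2, 0, 0, 0, -2.45, 0.4, -6.5, 0, 0, 0, -2.5, 0.4, -6.7, 0, 0, 0, -2.5, 0.4, -6.85, 0, 0, 0, -2.5, 0.4, -6.9, 0, 0, 0, -2.5, 0.4, -6.9, 0, 0, 0, -2.5, 0.4, -6.9, 0, 0, 0])

```text
clock: 2.93
tcp_pos: [0.4748, -0.1169, 0.1674]
orientation: [0.001, 0.413, 0.911, 0.0]
wrist_force: [-0.0, -0.5, -0.4]
finger_gap: -0.0002
grip_force: 0.0
```

Run:
```python
from workcell import vision
import cv2,numpy as np
b=vision.read_camera("side")["image"][120:295,220:395];a=vision.read_camera("top")["image"][150:290,275:425]
cv2.imwrite("pics/c3.png",np.hstack([cv2.resize(x,(390,390),interpolation=cv2.INTER_CUBIC) for x in(a[:,:140],b)]))
```

```text
(no output)
```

View pics/c3.png

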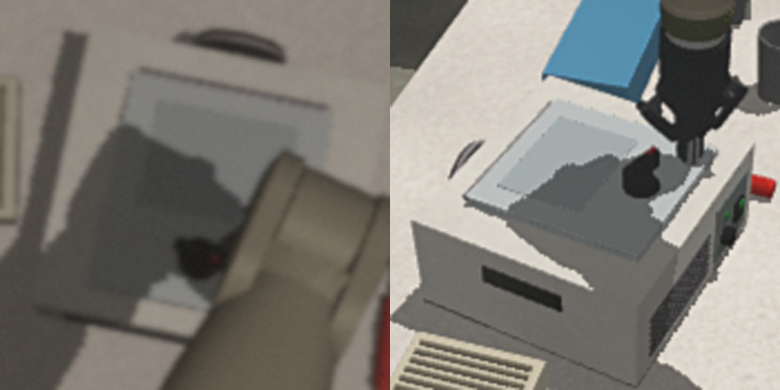

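Request:
apply_moves(moves=[0, 0, 1.5, 0, 0, 0, 0, 0, 3, 0, 0, 0, 0, 0, 4.5, 0, 0, 0, 1.45, 2.2, 4.5, 0, 0, 2, 1.45, 2.2, 4.5, 0, 0, 2, 1.45, 2.2, 4.5, 0, 0, 2, 1.45, 2.2, 4.5, 0, 0, 2, 1.45, 2.2, 4.5, 0, 0, 2, 1.45, 2.2, 4.5, 0, 0, 2, 1.45, 2.2, 4.5, 0, 0, 2, 1.45, 2.2, 4.5, 0, 0, 2, 1.45, 2.2, 4.5, 0, 0, 2, 1.45, 2.2, 4.5, 0, 0, 2, 1.45, 2.2, 4.5, 0, 0, 2, 1.45, 2.2, 4.5, 0, 0, 2, 1.45, 2.2, 4.5, 0, 0, 2, 1.45, 2.2, 4.5, 0, 0, 2, 1.45, 2.2, 4.5, 0, 0, 2, 1.45, 2.2, 4.5, 0, 0, 2, 1.45, 2.2, 4.5, 0, 0, 2], claw=60)

```text
clock: 4.7
tcp_pos: [0.5106, -0.0617, 0.2796]
orientation: [0.0, -0.545, 0.839, -0.0]
wrist_force: [-0.9, -0.3, 0.3]
finger_gap: 0.0516
grip_force: 0.0
```

Run:
```python
from workcell import vision,status
import cv2,numpy as np,pickle
r=vision.read_camera("wrist");cv2.imwrite("pics/w1.png",r["image"]);d=pickle.load(open("cal.pkl","rb"));d["wrist"]=(r["camera_matrix"],r["camera_from_world"]);pickle.dump(d,open("cal.pkl","wb"))
from h import *
p=np.load("p.npy");s=status.get_state();print(s["tcp_pos"],s["orientation"],s["joint_pos"],s["wrist_force"],s["ft_torque"])
for t in(0,.03):print([np.round(proj("wrist",H(p,.168,0,h,t))).tolist() for h in(.012,.052)])
```

```text
[ 0.51054479 -0.06167437  0.27955278] [ 1.89531552e-04 -5.42493466e-01  8.40059986e-01 -1.53320988e-04] [-2.76464731e-01  1.85551455e-01 -2.33838664e-02  1.36138045e+00
  8.23403385e-05 -1.42326970e+00] [-0.77762838 -0.26733945 -0.70181813] [-0.00977039 -0.01003361 -0.05138183]
[[323.0, 231.0], [322.0, 248.0]]
[[322.0, 233.0], [320.0, 251.0]]
```

View pics/w1.png

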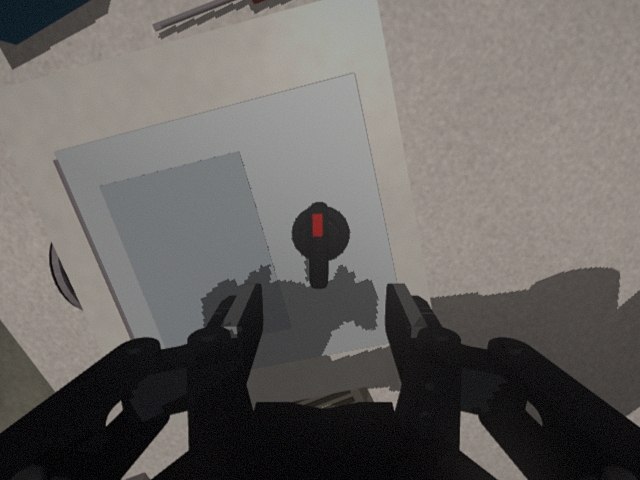

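Wing runs from (318,203) to (319,287) in the wrist view, with the red end up. It is parallel to the tool's x, so the knob is near 0.25 rad, and centred under the gripper within about 1–2 mm. I'll descend and grip.

Request:
apply_moves(moves=[0, 0, -1.2, 0, 0, 0, 0, 0, -2.4, 0, 0, 0, 0, 0, -3.3, 0, 0, 0, 0, 0, -3.8, 0, 0, 0, 0, 0, -3.9, 0, 0, 0, 0, 0, -3.9, 0, 0, 0], claw=60)

```text
clock: 5.25
tcp_pos: [0.5098, -0.0615, 0.1812]
orientation: [-0.001, -0.543, 0.84, 0.001]
wrist_force: [0.2, 0.3, 0.3]
finger_gap: 0.0514
grip_force: 0.0
```

Request:
apply_moves(moves=[0, 0, 0, 0, 0, 0, 0, 0, 0, 0, 0, 0, 0, 0, 0, 0, 0, 0, 0, 0, 0, 0, 0, 0, 0, 0, 0, 0, 0, 0, 0, 0, 0, 0, 0, 0, 0, 0, 0, 0, 0, 0, 0, 0, 0, 0, 0, 0], claw=0, newtons=60)

```text
clock: 5.92
tcp_pos: [0.5133, -0.0629, 0.1834]
orientation: [0.002, -0.543, 0.84, -0.003]
wrist_force: [6.5, -3.2, -1.7]
finger_gap: 0.0107
grip_force: 59.8
```

```bash
cat > st.py <<'E'
from workcell import status
import numpy as np
s=status.get_state()
q=s["orientation"];print(round(s["clock"],2),np.round(s["tcp_pos"],4),"yawrel",round(2*np.arctan2(q[2],q[1]),3),"F",np.round(s["wrist_force"],1),"M",np.round(s["ft_torque"],3),s["finger_gap"],s["grip_force"],"j6",s["joint_pos"][5],"tau6",s["tau"][5])
E
python3 st.py
```

```text
5.92 [ 0.5133 -0.0629  0.1834] yawrel 4.29 F [ 6.5 -3.2 -1.7] M [-0.232 -0.674  0.122] 0.010661354472969306 59.75735325337155 j6 -1.4257300495947207 tau6 0.17321214079856873
```

Request:
apply_moves(moves=[0.1, -0.05, 0, 0, 0, 0, 0.1, -0.05, -0.1, 0, 0, 0, 0.1, -0.05, -0.2, 0, 0, 0, 0.1, -0.05, -0.3, 0, 0, 0, 0.1, -0.05, -0.3, 0, 0, 0, 0.1, -0.05, -0.3, 0, 0, 0])

```text
clock: 6.42
tcp_pos: [0.5126, -0.0628, 0.1777]
orientation: [0.001, -0.544, 0.839, -0.001]
wrist_force: [-8.1, 1.7, 20.7]
finger_gap: 0.0105
grip_force: 61.5
```

```bash
python3 st.py
```

```text
6.42 [ 0.5126 -0.0628  0.1777] yawrel 4.291 F [-8.1  1.7 20.7] M [0.531 1.638 0.192] 0.010503359052504276 61.456671953201294 j6 -1.4268056428101992 tau6 0.18256429117172956
```

Request:
apply_moves(moves=[-0.12, 0.02, -0.05, 0, 0, 0, -0.12, 0.02, -0.1, 0, 0, 0, -0.12, 0.02, -0.1, 0, 0, 0, -0.12, 0.02, -0.1, 0, 0, 0])

```text
clock: 6.75
tcp_pos: [0.5125, -0.0628, 0.1776]
orientation: [0.003, -0.544, 0.839, -0.003]
wrist_force: [-4.1, 1.9, 29.7]
finger_gap: 0.0108
grip_force: 62.8
```

```bash
python3 st.py
```

```text
6.75 [ 0.5125 -0.0628  0.1776] yawrel 4.291 F [-4.1  1.9 29.7] M [0.676 1.145 0.136] 0.010755008358759253 62.83266305923462 j6 -1.4274514555226234 tau6 0.16651652287691832
```

Request:
apply_moves(moves=[0, 0, 0, 0, 0, -0.05, 0, 0, 0, 0, 0, -0.1, 0, 0, 0, 0, 0, -0.15, 0, 0, 0, 0, 0, -0.2, 0, 0, 0, 0, 0, -0.25, 0, 0, 0, 0, 0, -0.25, 0, 0, 0, 0, 0, -0.25])

```text
clock: 7.33
tcp_pos: [0.512, -0.0626, 0.1776]
orientation: [0.003, -0.434, 0.901, -0.002]
wrist_force: [-6.6, 3.4, 30.7]
finger_gap: 0.0106
grip_force: 63.0
```

```bash
python3 st.py
```

```text
7.33 [ 0.512  -0.0626  0.1776] yawrel 4.041 F [-6.6  3.4 30.7] M [ 0.806  1.413 -0.075] 0.010619451501637763 62.95204818248749 j6 -1.176768068475502 tau6 -0.07429236313328147
```

Request:
apply_moves(moves=[0, 0, 0, 0, 0, -0.03, 0, 0, 0, 0, 0, -0.06, 0, 0, 0, 0, 0, -0.09, 0, 0, 0, 0, 0, -0.12])

```text
clock: 7.67
tcp_pos: [0.5118, -0.0624, 0.1776]
orientation: [0.003, -0.379, 0.925, -0.002]
wrist_force: [-7.5, 3.3, 29.7]
finger_gap: 0.011
grip_force: 63.2
```

```bash
python3 st.py
```

```text
7.67 [ 0.5118 -0.0624  0.1776] yawrel 3.92 F [-7.5  3.3 29.7] M [0.835 1.517 0.2  ] 0.011043706184989231 63.159679770469666 j6 -1.0560722584597304 tau6 -0.1515533309429884
```

Request:
apply_moves(moves=[-0.05, 0.02, 0.03, 0, 0, -0.03, -0.05, 0.02, 0.03, 0, 0, -0.06])

```text
clock: 7.83
tcp_pos: [0.5116, -0.0622, 0.1777]
orientation: [0.004, -0.351, 0.936, -0.002]
wrist_force: [-2.1, 1.8, 23.7]
finger_gap: 0.0109
grip_force: 62.1
```

Request:
apply_moves(moves=[0, 0, 0, 0, 0, -0.03, 0, 0, 0, 0, 0, -0.06])

```text
clock: 8.0
tcp_pos: [0.5115, -0.0622, 0.1777]
orientation: [0.004, -0.323, 0.946, -0.002]
wrist_force: [-3.5, 2.8, 24.3]
finger_gap: 0.0113
grip_force: 62.1
```

```bash
python3 st.py
```

```text
8.0 [ 0.5115 -0.0622  0.1777] yawrel 3.8 F [-3.5  2.8 24.3] M [0.633 0.587 0.189] 0.011271130370288497 62.13969826698303 j6 -0.9357879201594124 tau6 -0.16040080692619085
```

Request:
apply_moves(moves=[0, 0, 0, 0, 0, -0.03, 0, 0, 0, 0, 0, -0.06])

```text
clock: 8.17
tcp_pos: [0.5114, -0.0621, 0.1776]
orientation: [0.004, -0.295, 0.956, -0.002]
wrist_force: [-3.1, 3.6, 24.6]
finger_gap: 0.0108
grip_force: 62.3
```

```bash
python3 st.py
```

```text
8.17 [ 0.5114 -0.0621  0.1776] yawrel 3.74 F [-3.1  3.6 24.6] M [0.535 0.563 0.436] 0.010781879618480837 62.270861864089966 j6 -0.8760005589542414 tau6 0.023535839281976223
```

Request:
apply_moves(moves=[0, 0, 0, 0, 0, -0.015])

```text
clock: 8.25
tcp_pos: [0.5114, -0.0621, 0.1776]
orientation: [0.004, -0.288, 0.958, -0.002]
wrist_force: [-3.4, 2.6, 24.4]
finger_gap: 0.0107
grip_force: 62.4
```

```bash
python3 st.py
```

```text
8.25 [ 0.5114 -0.0621  0.1776] yawrel 3.726 F [-3.4  2.6 24.4] M [0.603 0.576 0.498] 0.010719821523219842 62.380242347717285 j6 -0.8613958797821826 tau6 0.44014373794198036
```

Request:
apply_moves(moves=[0, 0, 0, 0, 0, -0.02])

```text
clock: 8.33
tcp_pos: [0.5113, -0.0621, 0.1776]
orientation: [0.004, -0.279, 0.96, -0.002]
wrist_force: [-4.2, 3.0, 24.5]
finger_gap: 0.0109
grip_force: 62.8
```

```bash
python3 st.py
```

```text
8.33 [ 0.5113 -0.0621  0.1776] yawrel 3.706 F [-4.2  3.  24.5] M [0.497 0.577 0.696] 0.010877289201716347 62.77086853981018 j6 -0.842185635015446 tau6 0.356991458684206
```

Request:
apply_moves(moves=[0, 0, 0, 0, 0, 0, 0, 0, 0.05, 0, 0, 0, 0, 0, 0.1, 0, 0, 0, 0, 0, 0.13, 0, 0, 0, 0, 0, 0.13, 0, 0, 0])

```text
clock: 8.75
tcp_pos: [0.5111, -0.0621, 0.1777]
orientation: [0.003, -0.279, 0.96, -0.001]
wrist_force: [4.3, 1.4, 8.8]
finger_gap: 0.0107
grip_force: 60.1
```

```bash
python3 st.py
```

```text
8.75 [ 0.5111 -0.0621  0.1777] yawrel 3.707 F [4.3 1.4 8.8] M [ 0.344 -1.156  0.521] 0.010719443484166443 60.07640719413757 j6 -0.8426300357788113 tau6 0.5207591503858566
```

The hatch holds at the same height with the press eased, so it is latched. Releasing now.

Request:
apply_moves(moves=[0, 0, 0, 0, 0, 0, 0, 0, 0, 0, 0, 0, 0, 0, 0, 0, 0, 0, 0, 0, 0, 0, 0, 0, 0, 0, 0, 0, 0, 0, 0, 0, 0, 0, 0, 0, 0, 0, 0.5, 0, 0, 0, 0, 0, 1.5, 0, 0, 0, 0, 0, 2.5, 0, 0, 0, 0, 0, 3.5, 0, 0, 0, 0, 0, 4, 0, 0, 0, 0, 0, 4, 0, 0, 0], claw=60)

```text
clock: 9.75
tcp_pos: [0.51, -0.0624, 0.279]
orientation: [0.002, -0.278, 0.96, -0.001]
wrist_force: [0.6, 0.1, -0.7]
finger_gap: 0.0515
grip_force: 0.0
```

```bash
python3 st.py
python3 - <<'E'
from workcell import vision
import cv2,numpy as np
w=vision.read_camera("wrist")["image"];b=vision.read_camera("side")["image"][120:295,220:395]
cv2.imwrite("pics/w2.png",np.hstack([cv2.resize(w,(467,350)),cv2.resize(b,(330,350),interpolation=cv2.INTER_CUBIC)]))
E
```

```text
9.75 [ 0.51   -0.0624  0.279 ] yawrel 3.706 F [ 0.6  0.1 -0.7] M [-0.009 -0.016 -0.023] 0.051463862963794384 0.0 j6 -0.8421718772552178 tau6 5.0700978135864716e-05
```

View pics/w2.png

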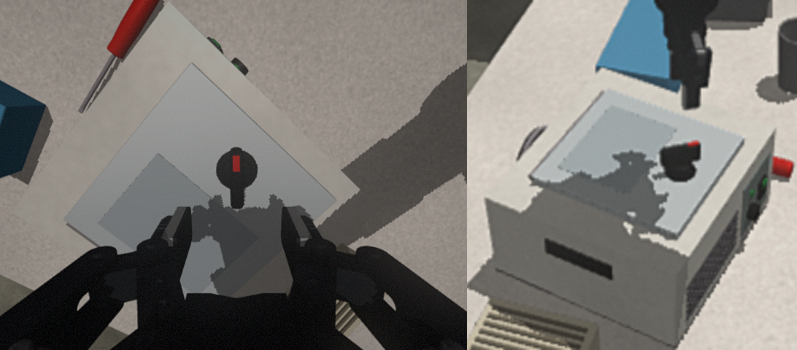

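The picture shows the hatch flush and the wing at (237,178) still in line with the open gripper, so the knob has not slipped back from about 0.83 rad. Nothing is touching it, and the tongue tip computes to about x = -0.102 m.

```bash
python3 -c "
from workcell import job;print(job.hand_in())"
```

```text
the job is handed in; nothing more can be done
None
```

I handed the job in at about 10 s on the clock with the hatch flush, the knob at about 0.83 rad, the tongue an estimated 25–33 N tight (from the knob torque), and the gripper clear; the hand-in returned no verdict.

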